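Plug the red test probe into the red terminal

TASK

Take the red cordless test probe out of the wooden holder and plug it into the red terminal of the grey terminal box: guide the pin into the opening while you hold it, do not drop it in from above, and leave it upright and fully home with its finger guard down on the rim. Leave the black probe in the holder.

Things in the scene. Friction and masses are not known exactly. Their poses are not given: they have to be found in the camera images.
- red_probe: Red test probe, 100 g, upright, pin down. Origin at the pin's tip, z up along it. From the tip: steel pin 8 mm in diameter, z 0-44 mm; round finger guard 44 mm in diameter, 44-50 mm; round handle 24 mm in diameter, 50-115 mm (grip here, any yaw). Starts in a hole of a fixed wooden holder 70x160x55 mm, guard resting on its top (tip 11 mm above the worktop); lifts straight out freely.
- black_probe: Black probe of the same shape, size and frame, in the holder's other hole, 90 mm from the red one; it stays there.
- red_mouth (a point): Centre of the red terminal's opening, level with its rim, z up. A fixed round red post, 52 mm outside diameter and 52 mm high, on a low grey box 96x190 mm; rim 82 mm above the worktop. Its round vertical opening is 22 mm in diameter and 50 mm deep: the probe's guard rests on the rim when the pin is 44 mm deep; nothing resists the pin.
- black_mouth (a point): The same point of the black terminal of the same size, on the same box, 90 mm from the red one; it stays empty.

How it is judged:
By the outcome, as a careful person would: the job done as asked, in the order asked, and still so for the second after the job is handed in, with the robot touching nothing.
It also fails if it takes over 45 s, if anything falls off the work surface, if the arm or the gripper's body presses on something with over 40 N, if the wrist force passes 120 N, or if a joint passes its speed limit or range.

ROBOT

A 6-joint arm with a two-finger parallel gripper is mounted at the origin on a cart in front of the work surface, level with it; the furniture and walls round the work are solid. World frame = base frame: x ahead of the robot, y to its left, z up, the work surface at z = 0. Lengths are in m, angles in rad, forces in N, time in s.
With the tool pointing down it reaches from about 0.25 to 0.775 m from the base axis. Payload 8.9 kg.
Tool frame: the origin (TCP) lies at the very end of the fingers, on their centre line; the grasp point (between the pads) lies 19 mm behind it; z points along the fingers, y is the line along which they close (so a half turn about z gives the same grasp; the last joint's range is limited). The gripper opens to 85 mm and grips with 20 to 120 N. Pads are 22 mm wide; open, the fingers measure 114 mm over their backs; the gripper's body (76 mm by 85 mm) begins 54 mm behind the grasp point. The pads swing forward as they close: fully open they stand 13 mm farther back than shut.
Start: joints at [-1.391, 0.291, -0.153, 1.127, 0, 1.431], TCP at [0.165, -0.499, 0.231] pointing down, gripper open.
Joint ranges: [-2.52, 2.52], [-0.91, 1.74], [-1.3, 1.37], [-1.96, 2.02], [-1.52, 1.47], [-3.14, 3.14]. Speed limits (rad/s): [2.22, 2.22, 2.79, 3.14, 3.14, 3.14].

INTERFACE

Orientations are given as a unit quaternion [x, y, z, w].
In Python, from cell import ctrl gives the robot as it stands.
- The arm moves only by the tool send_rows, never from a script. Its arguments are lists of equal length, an entry for each row: "slide": the shift along the tool's x, y, z in m, a list of three; "twist": the turn, a rotation vector about the tool's x, y, z in degrees, a list of three; "claw": the closure, from -1 (fully open) to 1 (shut). A call has exactly 10 rows; each row shifts and turns the commanded pose from where the row before left it, along the tool's axes as they then stand; what a row does not reach is not made up. A row lasts 1/12 s, in which the tool goes at most 41.7 mm and 7.16 degrees, less where a joint would pass 70% of its speed; a pose out of reach is approached as far as the arm can. A call is refused whole if a number of a shift passes 0.0417 or a number of a turn 7.16, either way. A call with a gripper value outside its range is refused whole. The fingers move at their own pace and stop on an object; "grip_force" is the grip in N (left out, the last holds). Time passes only in rows, so rows that do not move let the fingers close, or fill a call up. It gives the time, the measured TCP pose, the force, the opening and the grip force at its end, in the units of the state.
- ctrl.state(): the state, without advancing time (a new reading comes with each control period).
- ctrl.grab_frame(name): name is "scene" or "top" or "wrist"; returns a dict with "img" (384x512x3 uint8, blue, green, red), "depth" (384x512 float32, m along the optical axis (not along the pixel's ray), 0 where there is no reading), "mtx" (3x3 intrinsics, pixels), "R" (3x3) and "t" (3): a world point X has camera coordinates R X + t. Camera axes: x right, y down, z forward; pixel columns grow to the right and rows downward; lengths in m; the calibration is good to about 2 mm. A picture is of the moment at which its call begins.
- ctrl.hand_in(): hands the job in; it is judged then, once.
Trained networks look in a picture, given as the dict that the camera call returned (one of the last four; its "shot" number tells which), for a name from the list of things; names that differ only in an ending like _2 or _b are one class to them, and where a whole thing is asked for, a point or a joint stands for the part that bears it (a point fixed in the world has none). Each returns a list of dicts, best first, with "conf" (0 to 1); they miss things now and then, are a little off and sometimes report something else, mostly with a low value. They report only what shows in the picture. A call takes as long as a camera call.
- ctrl.look_for(picture, thing): "uv" ([column, row] in pixels, amid what is visible of it).
- ctrl.masks_of(picture, thing): "pixels" (384x512 bool, what is visible of it) and "uv" ([column, row] in pixels, amid what is visible of it).
- ctrl.landmark_of(picture, thing): "uv" ([column, row] in pixels: a listed point, or the origin of a listed thing).
The state is a dict: "time": time; "joint_positions": joint angles; "dq": joint speeds; "joint_torque": joint torques, N m; "tool_pos": TCP position; "tool_rot": TCP orientation; "ft_force": force on the tool from outside, world axes, zero at the start; "moment": the same for the moment, N m; "finger_gap": opening from 0.0 (shut) to 1.0 (fully open); "grasp_force": force on a finger pad.
Only numpy, scipy, OpenCV 4.12 (cv2) and the standard library are available. Lean on these libraries where they do the work, as an engineer would, in place of code of your own. Each camera call takes 0.05 s, during which the arm holds its last target. There are 200 camera calls.

## Working session

There is one attempt and no reset: what is moved stays moved. The work goes in short steps, Python scripts to look and compute and a tool call to move; the robot and the scene stay as the last step left them, time stands still between calls to the robot, and variables do not carry over. Pictures are saved under pics/ and viewed, at most 10 in all, crops included, and the job is handed in when it is done.

Besides the shell and the picture viewer there is one more tool, called after "Emit:" as name(argument=value, ...) on one line, values as JSON. send_rows: Moves the arm, as the interface text tells. Its arguments: {"type":"object","properties":{"slide":{"type":"array","items":{"type":"array","items":{"type":"number"}}},"twist":{"type":"array","items":{"type":"array","items":{"type":"number"}}},"claw":{"type":"array","items":{"type":"number"}},"grip_force":{"type":"number"}},"required":["slide","twist","claw"]}

```bash
mkdir -p pics; cat > h.py <<'E'
import numpy as np, cv2
from cell import ctrl
from scipy.spatial.transform import Rotation as Ro
def ray(f,uv):
    d=np.linalg.inv(f["mtx"])@np.array([uv[0],uv[1],1.]); R=f["R"]
    return -R.T@f["t"], R.T@d
def at_z(f,uv,z):
    o,d=ray(f,uv); return o+d*(z-o[2])/d[2]
def cloud(f,m):
    v,u=np.nonzero(m&(f["depth"]>0)); z=f["depth"][v,u]
    c=np.linalg.inv(f["mtx"])@np.array([u*z,v*z,z]); return (f["R"].T@(c-f["t"][:,None])).T
E
python3 - <<'E'
from h import *
s=ctrl.state(); print(s["tool_pos"],s["tool_rot"],s["time"],s["finger_gap"])
np.set_printoptions(precision=4,suppress=True)
ims=[]
for n in ["scene","top"]:
    f=ctrl.grab_frame(n); ims.append(f["img"]); print(n,"cam",-f["R"].T@f["t"])
    for t in ["red_probe","black_probe","red_mouth","black_mouth"]:
        for r in ctrl.landmark_of(f,t)[:2]:
            z={"p":0.011,"m":0.082}[t.split("_")[1][0]]
            print(t,"lm",r["conf"],r["uv"],at_z(f,r["uv"],z))
        if "probe" in t:
          for r in ctrl.masks_of(f,t)[:2]:
            p=cloud(f,r["pixels"]); print(t,"mask",r["conf"],r["uv"],len(p),np.median(p,0),p.max(0),p.min(0))
            q=p[p[:,2]>0.09]
            if len(q): print("  handle top pts",np.median(q,0),len(q), (q.max(0)+q.min(0))/2)
cv2.imwrite("pics/a.png",cv2.resize(np.vstack(ims),(400*1,600)))
E
```

```text
[ 0.16447823 -0.49809889  0.23071224] [ 9.87321310e-01  1.58733015e-01 -1.48088867e-05 -6.78249646e-04] 0.0 0.9975967421382275
scene cam [0.089  0.6697 0.6065]
red_probe lm 0.87 [231.0, 260.3] [0.4546 0.1696 0.011 ]
red_probe mask 0.95 [227.5, 236.8] 480 [0.4517 0.1826 0.0815] [0.5114 0.1968 0.1271] [ 0.4356  0.0782 -0.0018]
  handle top pts [0.4526 0.1819 0.1157] 203 [0.4567 0.1764 0.1089]
black_probe lm 0.66 [194.2, 280.8] [0.482  0.2602 0.011 ]
black_probe mask 0.63 [193.1, 259.2] 611 [0.4673 0.2704 0.0803] [0.587  0.2852 0.1269] [ 0.452   0.1415 -0.0018]
  handle top pts [0.4688 0.2687 0.1158] 259 [0.4736 0.2641 0.1085]
black_probe mask 0.25 [281.3, 171.9] 417 [ 0.5116 -0.1484  0.0654] [ 0.5455 -0.1353  0.0835] [ 0.4915 -0.2264  0.0274]
red_mouth lm 0.88 [282.0, 160.2] [ 0.5243 -0.1712  0.082 ]
black_mouth lm 0.84 [309.8, 151.6] [ 0.4834 -0.2625  0.082 ]
black_mouth lm 0.26 [280.5, 161.5] [ 0.5241 -0.1624  0.082 ]
top cam [0.3432 0.0071 1.0686]
red_probe lm 0.78 [178.2, 210.7] [0.4696 0.1748 0.011 ]
black_probe lm 0.89 [141.0, 210.7] [0.4695 0.2629 0.011 ]
black_probe mask 0.65 [131.1, 202.5] 325 [0.4717 0.256  0.073 ] [0.4953 0.281  0.1284] [0.4538 0.2397 0.0549]
  handle top pts [0.4734 0.2587 0.1236] 139 [0.4747 0.2613 0.1093]
red_mouth lm 0.95 [327.0, 184.5] [ 0.5206 -0.1684  0.082 ]
black_mouth lm 0.65 [363.6, 199.5] [ 0.4867 -0.2494  0.082 ]
black_mouth lm 0.26 [176.4, 215.4] [0.4507 0.1672 0.082 ]
```

View pics/a.png

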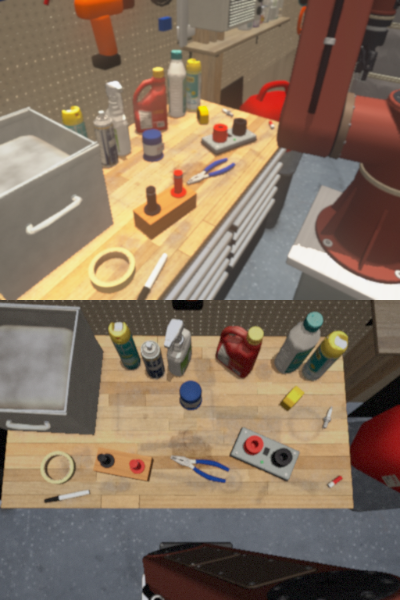

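The red probe stands near (0.458, 0.173). The red mouth is near (0.521, -0.169), at about (282,160) in scene and (327,184) in top. The probes are in the wooden holder at the left and the terminal box is at the right. I'll move above the red probe.

Emit:
send_rows(slide=[[0.0244,-0.0273,0],[0.0244,-0.0273,0],[0.0244,-0.0273,0],[0.0244,-0.0273,0],[0.0244,-0.0273,0],[0.0244,-0.0273,0],[0.0244,-0.0273,0],[0.0244,-0.0273,0],[0.0244,-0.0273,0],[0.0244,-0.0273,0]], twist=[[0,0,0],[0,0,0],[0,0,0],[0,0,0],[0,0,0],[0,0,0],[0,0,0],[0,0,0],[0,0,0],[0,0,0]], claw=[-1,-1,-1,-1,-1,-1,-1,-1,-1,-1])

```text
time: 1.53
tool_pos: [0.311, -0.1613, 0.2316]
tool_rot: [0.987, 0.158, 0.0, 0.0]
ft_force: [1.0, -0.8, -0.5]
finger_gap: 0.999
grasp_force: 0.0
```

Emit:
send_rows(slide=[[0.0244,-0.0273,0],[0.0244,-0.0273,0],[0.0244,-0.0273,0],[0.0244,-0.0273,0],[0.0244,-0.0273,0],[0.0244,-0.0273,0],[0.0244,-0.0273,0],[0.0244,-0.0273,0],[0.0244,-0.0273,0],[0.0244,-0.0273,0]], twist=[[0,0,0],[0,0,0],[0,0,0],[0,0,0],[0,0,0],[0,0,0],[0,0,0],[0,0,0],[0,0,0],[0,0,0]], claw=[-1,-1,-1,-1,-1,-1,-1,-1,-1,-1])

```text
time: 2.37
tool_pos: [0.4572, 0.175, 0.2314]
tool_rot: [0.987, 0.159, 0.0, 0.0]
ft_force: [0.3, -0.9, -0.1]
finger_gap: 1.004
grasp_force: 0.0
```

Emit:
send_rows(slide=[[0,0,0],[0,0,0],[0,0,0],[0,0,0],[0,0,0],[0,0,0],[0,0,0],[0,0,0],[0,0,0],[0,0,0]], twist=[[0,0,-6.8],[0,0,-6.8],[0,0,-6.8],[0,0,-6.8],[0,0,-6.8],[0,0,-6.8],[0,0,-6.8],[0,0,-6.8],[0,0,-6.6],[0,0,0]], claw=[-1,-1,-1,-1,-1,-1,-1,-1,-1,-1])

```text
time: 3.2
tool_pos: [0.4569, 0.1729, 0.2314]
tool_rot: [0.768, 0.64, 0.0, 0.0]
ft_force: [0.6, -0.7, 0.3]
finger_gap: 0.999
grasp_force: 0.0
```

```bash
python3 - <<'E'
from h import *
np.set_printoptions(precision=4,suppress=True)
f=ctrl.grab_frame("wrist"); im=f["img"].copy(); print("cam",-f["R"].T@f["t"])
for t in ["red_probe","black_probe"]:
    for r in ctrl.landmark_of(f,t)[:2]: print(t,"lm",r["conf"],r["uv"],at_z(f,r["uv"],.011))
    for r in ctrl.masks_of(f,t)[:2]:
        p=cloud(f,r["pixels"]); q=p[(p[:,2]>.115)]
        print(t,"mask",r["conf"],r["uv"],len(p))
        if len(q)>20:
            print("  top z",np.percentile(q[:,2],90))
            q=q[abs(q[:,2]-np.percentile(q[:,2],90))<.006]
            (c,rad)=cv2.minEnclosingCircle(q[:,:2].astype(np.float32)); print("  circle",c,rad,np.median(q,0))
s=ctrl.state(); print(s["tool_pos"])
cv2.imwrite("pics/b.png",im)
E
```

```text
cam [0.4685 0.2391 0.3736]
red_probe lm 0.69 [256.9, 160.7] [0.4581 0.1728 0.011 ]
red_probe mask 0.97 [261.3, 170.3] 1925
  top z 0.126302542295135
  circle (0.45931491255760193, 0.17435631155967712) 0.011770806275308132 [0.4595 0.1748 0.1255]
black_probe lm 0.67 [258.3, 69.6] [0.4759 0.2632 0.011 ]
black_probe mask 0.65 [261.9, 63.9] 2117
  top z 0.12645239157016105
  circle (0.47563865780830383, 0.26224827766418457) 0.012028303928673267 [0.4756 0.2621 0.1255]
[0.4568 0.1729 0.2313]
```

View pics/b.png

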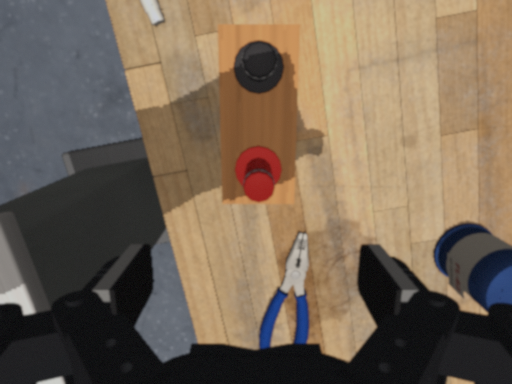

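The wrist view shows the red handle top at (258,187) and the black one at (260,62). The axis comes out at (0.4593, 0.1745). I'll correct by about 2 mm, descend and grip.

Emit:
send_rows(slide=[[0.002,0.0022,0.015],[0,0,0.02],[0,0,0.02],[0,0,0.02],[0,0,0.02],[0,0,0.02],[0,0,0.02],[0,0,0.018],[0,0,0],[0,0,0]], twist=[[0,0,0],[0,0,0],[0,0,0],[0,0,0],[0,0,0],[0,0,0],[0,0,0],[0,0,0],[0,0,0],[0,0,0]], claw=[-1,-1,-1,-1,-1,-1,-1,-1,-1,-1])

```text
time: 4.28
tool_pos: [0.4588, 0.1743, 0.078]
tool_rot: [0.771, 0.637, -0.001, -0.0]
ft_force: [1.0, -0.6, 0.3]
finger_gap: 0.999
grasp_force: 0.0
```

Emit:
send_rows(slide=[[0,0,0],[0,0,0],[0,0,0],[0,0,0],[0,0,0],[0,0,0],[0,0,0],[0,0,0],[0,0,0],[0,0,0]], twist=[[0,0,0],[0,0,0],[0,0,0],[0,0,0],[0,0,0],[0,0,0],[0,0,0],[0,0,0],[0,0,0],[0,0,0]], claw=[1,1,1,1,1,1,1,1,1,1], grip_force=50)

```text
time: 5.12
tool_pos: [0.4598, 0.1745, 0.0789]
tool_rot: [0.77, 0.638, 0.0, 0.0]
ft_force: [-0.2, -1.1, 4.6]
finger_gap: 0.266
grasp_force: 48.6
```

Gripped. Now I'll lift straight up.

Emit:
send_rows(slide=[[0,0,-0.008],[0,0,-0.014],[0,0,-0.014],[0,0,-0.014],[0,0,-0.014],[0,0,-0.014],[0,0,-0.014],[0,0,-0.014],[0,0,-0.014],[0,0,0]], twist=[[0,0,0],[0,0,0],[0,0,0],[0,0,0],[0,0,0],[0,0,0],[0,0,0],[0,0,0],[0,0,0],[0,0,0]], claw=[1,1,1,1,1,1,1,1,1,1])

```text
time: 5.95
tool_pos: [0.4607, 0.1748, 0.2011]
tool_rot: [0.77, 0.638, 0.002, 0.001]
ft_force: [0.3, 0.9, -1.2]
finger_gap: 0.264
grasp_force: 49.0
```

```bash
python3 - <<'E'
from h import *
np.set_printoptions(precision=4,suppress=True)
s=ctrl.state(); print(s["tool_pos"],s["tool_rot"],s["ft_force"],s["finger_gap"])
for n in ["scene","top"]:
    f=ctrl.grab_frame(n)
    for r in ctrl.landmark_of(f,"red_probe")[:1]: print(n,r["conf"],r["uv"],at_z(f,r["uv"],.132))
    for t in ["red_mouth","black_mouth"]:
        for r in ctrl.landmark_of(f,t)[:1]: print(t,r["conf"],r["uv"],at_z(f,r["uv"],.082))
    if n=="scene": cv2.imwrite("pics/c.png",cv2.resize(f["img"][120:330,130:410],None,fx=2,fy=2))
# red post top rim by depth, top view
hsv=cv2.cvtColor(f["img"],cv2.COLOR_BGR2HSV)
m=(((hsv[...,0]<10)|(hsv[...,0]>170))&(hsv[...,1]>130)&(hsv[...,2]>60))
p=cloud(f,m); k=(abs(p[:,2]-.082)<.008)&(np.hypot(p[:,0]-.521,p[:,1]+.169)<.05); q=p[k]
print(len(q),cv2.minEnclosingCircle(q[:,:2].astype(np.float32)),np.median(q,0))
E
```

```text
[0.4607 0.1748 0.2011] [0.7701 0.6379 0.0018 0.0009] [ 0.2828  0.9347 -1.2031] 0.26407375600417626
scene 0.83 [227.4, 214.6] [0.4626 0.1689 0.132 ]
red_mouth 0.74 [281.1, 162.6] [ 0.5197 -0.158   0.082 ]
black_mouth 0.79 [306.5, 156.7] [ 0.4775 -0.2291  0.082 ]
top 0.53 [168.8, 208.2] [0.4604 0.1755 0.132 ]
red_mouth 0.82 [327.8, 185.3] [ 0.5188 -0.1702  0.082 ]
black_mouth 0.88 [361.6, 197.2] [ 0.4919 -0.2451  0.082 ]
335 ((0.5205994844436646, -0.16517966985702515), 0.025926683098077774) [ 0.5208 -0.1639  0.0807]
```

View pics/c.png

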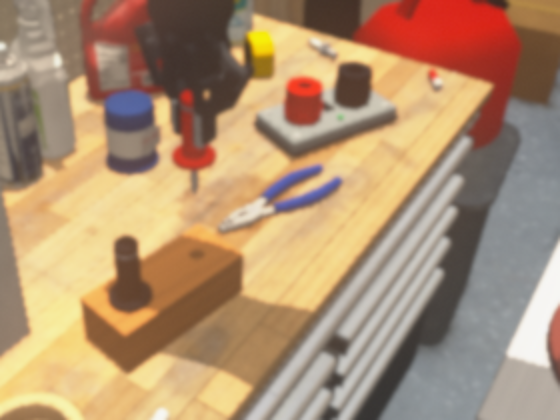

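The probe is out and upright in the gripper, with its guard at (193,155) in the crop. The red post's rim circle fits at (0.5206, -0.1652) with radius 25.9 mm. Next I'll carry it over the red terminal.

Emit:
send_rows(slide=[[-0.0179,0.0068,0],[-0.0179,0.0068,0],[-0.0179,0.0068,0],[-0.0179,0.0068,0],[-0.0179,0.0068,0],[-0.0179,0.0068,0],[-0.0179,0.0068,0],[-0.0179,0.0068,0],[-0.0179,0.0068,0],[-0.0179,0.0068,0]], twist=[[0,0,0],[0,0,0],[0,0,0],[0,0,0],[0,0,0],[0,0,0],[0,0,0],[0,0,0],[0,0,0],[0,0,0]], claw=[1,1,1,1,1,1,1,1,1,1])

```text
time: 7.18
tool_pos: [0.4927, -0.015, 0.1979]
tool_rot: [0.77, 0.638, -0.0, -0.0]
ft_force: [0.2, 1.0, -0.6]
finger_gap: 0.267
grasp_force: 49.0
```

Emit:
send_rows(slide=[[-0.0179,0.0068,0],[-0.0179,0.0068,0],[-0.0179,0.0068,0],[-0.0179,0.0068,0],[-0.0179,0.0068,0],[-0.0179,0.0068,0],[-0.0179,0.0068,0],[-0.0179,0.0068,0],[0,0,0],[0,0,0]], twist=[[0,0,0],[0,0,0],[0,0,0],[0,0,0],[0,0,0],[0,0,0],[0,0,0],[0,0,0],[0,0,0],[0,0,0]], claw=[1,1,1,1,1,1,1,1,1,1])

```text
time: 8.02
tool_pos: [0.5194, -0.1655, 0.1977]
tool_rot: [0.771, 0.637, -0.0, -0.0]
ft_force: [0.0, 0.3, -0.4]
finger_gap: 0.269
grasp_force: 49.1
```

```bash
cat > m.py <<'E'
from h import *
import sys
np.set_printoptions(precision=4,suppress=True)
s=ctrl.state(); print(s["time"],s["tool_pos"],s["tool_rot"],s["ft_force"],s["finger_gap"])
tz=s["tool_pos"][2]-.068
out=[]
for n in ["wrist","scene"]:
    f=ctrl.grab_frame(n); im=f["img"].copy()
    for r in ctrl.landmark_of(f,"red_probe")[:1]: print(n,"tip",r["conf"],r["uv"],at_z(f,r["uv"],tz))
    for r in ctrl.landmark_of(f,"red_mouth")[:1]: print(n,"mouth",r["conf"],r["uv"],at_z(f,r["uv"],.082))
    hsv=cv2.cvtColor(f["img"],cv2.COLOR_BGR2HSV)
    m=(((hsv[...,0]<10)|(hsv[...,0]>170))&(hsv[...,1]>130)&(hsv[...,2]>50))
    p=cloud(f,m); q=p[(abs(p[:,2]-.081)<.006)&(np.hypot(p[:,0]-.521,p[:,1]+.165)<.035)]
    if len(q): print(n,len(q),"rim",cv2.minEnclosingCircle(q[:,:2].astype(np.float32)),np.median(q,0))
    # project the tcp-based tip and mouth
    for X,c in [((s["tool_pos"][0],s["tool_pos"][1],tz),(0,255,0)),((.5206,-.1652,.082),(255,255,0))]:
        u=f["mtx"]@(f["R"]@np.array(X)+f["t"]); u=u[:2]/u[2]; print("proj",u)
        cv2.drawMarker(im,tuple(int(a) for a in u),c,cv2.MARKER_CROSS,7,1)
    out.append(im)
a,b=out; b=cv2.resize(b[80:220,200:350],(411,384))
cv2.imwrite(sys.argv[1],cv2.resize(np.hstack([a,b]),(800,333)))
E
python3 m.py pics/d.png
```

```text
8.0167 [ 0.5194 -0.1655  0.1977] [ 0.7706  0.6373 -0.0001 -0.0004] [ 0.0144  0.3216 -0.4098] 0.26866465022215474
wrist tip 0.82 [255.0, 202.1] [ 0.519  -0.164   0.1297]
wrist 1916 rim ((0.5223588943481445, -0.16460967063903809), 0.02544136345386505) [ 0.5268 -0.1557  0.0816]
proj [256.013  204.2118]
proj [257.4135 184.8585]
scene tip 0.59 [283.4, 145.7] [ 0.521  -0.1668  0.1297]
scene mouth 0.87 [283.9, 162.8] [ 0.5129 -0.1615  0.082 ]
scene 132 rim ((0.5192667841911316, -0.15988130867481232), 0.024076037108898163) [ 0.5179 -0.155   0.0808]
proj [283.697  146.0349]
proj [282.1167 161.451 ]
```

View pics/d.png

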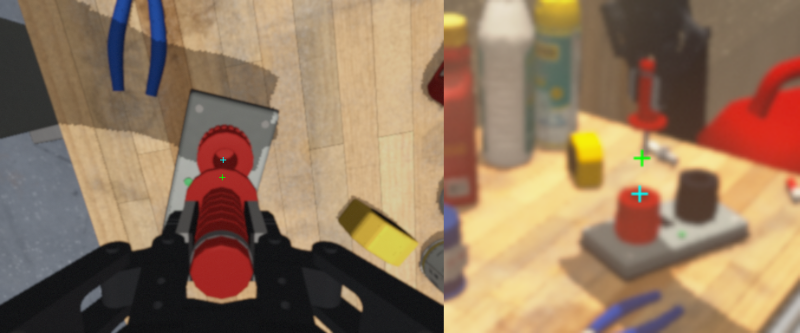

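The wrist view shows the tip over the opening: the mouth is at (223,159) and the tip at (222,177) in the scaled picture. I need about 2 mm in +x, then down to just above the rim.

Emit:
send_rows(slide=[[0.0009,0.0019,0],[0,0,0.005],[0,0,0.005],[0,0,0.005],[0,0,0.005],[0,0,0.005],[0,0,0.005],[0,0,0.005],[0,0,0.004],[0,0,0]], twist=[[0,0,0],[0,0,0],[0,0,0],[0,0,0],[0,0,0],[0,0,0],[0,0,0],[0,0,0],[0,0,0],[0,0,0]], claw=[1,1,1,1,1,1,1,1,1,1])

```text
time: 9.15
tool_pos: [0.5211, -0.1642, 0.1583]
tool_rot: [0.77, 0.638, -0.0, -0.001]
ft_force: [0.3, 0.3, -0.6]
finger_gap: 0.264
grasp_force: 49.1
```

```bash
python3 m.py pics/e.png
```

```text
9.15 [ 0.5211 -0.1642  0.1583] [ 0.7702  0.6378 -0.0003 -0.0006] [ 0.2934  0.2627 -0.552 ] 0.26414103497467334
wrist tip 0.91 [254.9, 203.1] [ 0.5206 -0.1633  0.0903]
wrist mouth 0.79 [257.3, 208.1] [ 0.521  -0.1696  0.082 ]
wrist 1947 rim ((0.5226039886474609, -0.1640099734067917), 0.025357786566019058) [ 0.5268 -0.1522  0.0815]
proj [256.0328 204.2078]
proj [255.5011 201.9845]
scene tip 0.8 [284.2, 157.7] [ 0.5194 -0.1737  0.0903]
scene mouth 0.75 [279.2, 162.5] [ 0.5243 -0.1554  0.082 ]
scene 139 rim ((0.5185511112213135, -0.16308358311653137), 0.025958886370062828) [ 0.5175 -0.1558  0.081 ]
proj [281.9548 158.8936]
proj [282.1167 161.451 ]
```

View pics/e.png

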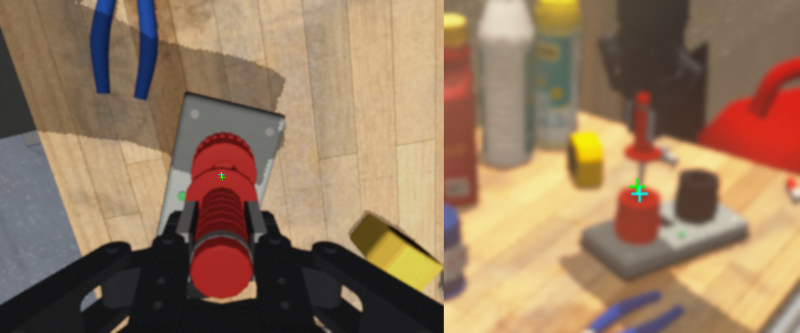

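The tip is right above the opening, with both markers coinciding at (221,176). Now I'll guide it in slowly.

Emit:
send_rows(slide=[[0,0,0.004],[0,0,0.004],[0,0,0.004],[0,0,0.005],[0,0,0.005],[0,0,0.005],[0,0,0.005],[0,0,0.005],[0,0,0.005],[0,0,0]], twist=[[0,0,0],[0,0,0],[0,0,0],[0,0,0],[0,0,0],[0,0,0],[0,0,0],[0,0,0],[0,0,0],[0,0,0]], claw=[1,1,1,1,1,1,1,1,1,1])

```text
time: 10.28
tool_pos: [0.521, -0.1641, 0.1161]
tool_rot: [0.77, 0.638, -0.0, -0.001]
ft_force: [-1.0, 0.5, -0.2]
finger_gap: 0.267
grasp_force: 49.1
```

Emit:
send_rows(slide=[[0,0,0.002],[0,0,0.002],[0,0,0.002],[0,0,0.001],[0,0,0.001],[0,0,0.001],[0,0,0],[0,0,0],[0,0,0],[0,0,0]], twist=[[0,0,0],[0,0,0],[0,0,0],[0,0,0],[0,0,0],[0,0,0],[0,0,0],[0,0,0],[0,0,0],[0,0,0]], claw=[1,1,1,1,1,1,1,1,1,1])

```text
time: 11.12
tool_pos: [0.5217, -0.1644, 0.1084]
tool_rot: [0.77, 0.638, 0.0, 0.0]
ft_force: [-0.0, 0.5, -1.1]
finger_gap: 0.27
grasp_force: 49.1
```

Emit:
send_rows(slide=[[0,0,0.0005],[0,0,0.0005],[0,0,0.0005],[0,0,0.0005],[0,0,0],[0,0,0],[0,0,0],[0,0,0],[0,0,0],[0,0,0]], twist=[[0,0,0],[0,0,0],[0,0,0],[0,0,0],[0,0,0],[0,0,0],[0,0,0],[0,0,0],[0,0,0],[0,0,0]], claw=[1,1,1,1,1,1,1,1,1,1])

```text
time: 11.95
tool_pos: [0.5216, -0.1644, 0.1063]
tool_rot: [0.77, 0.638, -0.0, -0.0]
ft_force: [-0.4, -0.2, -1.3]
finger_gap: 0.27
grasp_force: 49.1
```

Emit:
send_rows(slide=[[0,0,0.0005],[0,0,0.0005],[0,0,0.0005],[0,0,0],[0,0,0],[0,0,0],[0,0,0],[0,0,0],[0,0,0],[0,0,0]], twist=[[0,0,0],[0,0,0],[0,0,0],[0,0,0],[0,0,0],[0,0,0],[0,0,0],[0,0,0],[0,0,0],[0,0,0]], claw=[1,1,1,1,1,1,1,1,1,1])

```text
time: 12.78
tool_pos: [0.5218, -0.1645, 0.1059]
tool_rot: [0.77, 0.638, 0.0, 0.0]
ft_force: [-3.9, 0.6, 12.8]
finger_gap: 0.271
grasp_force: 50.6
```

The guard is on the rim, with 13 N at the expected height. I'll release and retreat.

Emit:
send_rows(slide=[[0,0,0],[0,0,0],[0,0,0],[0,0,0],[0,0,0],[0,0,0],[0,0,0],[0,0,0],[0,0,0],[0,0,0]], twist=[[0,0,0],[0,0,0],[0,0,0],[0,0,0],[0,0,0],[0,0,0],[0,0,0],[0,0,0],[0,0,0],[0,0,0]], claw=[0.2,0,-0.3,-0.6,-1,-1,-1,-1,-1,-1])

```text
time: 13.62
tool_pos: [0.5217, -0.1644, 0.1048]
tool_rot: [0.77, 0.638, 0.0, -0.0]
ft_force: [-0.2, -0.1, 0.7]
finger_gap: 1.0
grasp_force: 0.0
```

Emit:
send_rows(slide=[[0,0,-0.005],[0,0,-0.01],[0,0,-0.015],[0,0,-0.015],[0,0,-0.02],[0,0,-0.02],[0,0,-0.02],[0,0,-0.02],[0,0,0],[0,0,0]], twist=[[0,0,0],[0,0,0],[0,0,0],[0,0,0],[0,0,0],[0,0,0],[0,0,0],[0,0,0],[0,0,0],[0,0,0]], claw=[-1,-1,-1,-1,-1,-1,-1,-1,-1,-1])

```text
time: 14.45
tool_pos: [0.5224, -0.1647, 0.2316]
tool_rot: [0.77, 0.638, 0.001, 0.001]
ft_force: [-0.1, -0.6, -0.3]
finger_gap: 1.002
grasp_force: 0.0
```

```bash
python3 m.py pics/f.png; python3 - <<'E'
from h import *
f=ctrl.grab_frame("wrist")
for r in ctrl.masks_of(f,"red_probe")[:1]:
    p=cloud(f,r["pixels"]); z=np.percentile(p[:,2],98); q=p[abs(p[:,2]-z)<.004]; print(z,cv2.minEnclosingCircle(q[:,:2].astype(np.float32)))
    g=p[abs(p[:,2]-.088)<.005]; print("guard z",np.median(g,0),len(g),np.percentile(g[:,2],[10,90]))
E
```

```text
14.45 [ 0.5224 -0.1647  0.2316] [0.7701 0.6379 0.0007 0.0014] [-0.0624 -0.5585 -0.3459] 1.0023181172878033
wrist tip 0.56 [255.8, 164.7] [ 0.5273 -0.1395  0.1636]
wrist 757 rim ((0.5223923325538635, -0.16451239585876465), 0.02556127868592739) [ 0.5301 -0.1524  0.0818]
proj [255.6344 204.116 ]
proj [253.3194 176.4408]
scene tip 0.57 [282.7, 174.4] [0.4238 0.0148 0.1636]
scene mouth 0.79 [279.4, 164.1] [ 0.5194 -0.148   0.082 ]
scene 91 rim ((0.5176534056663513, -0.15794667601585388), 0.024386169388890266) [ 0.5115 -0.1477  0.0815]
proj [283.4007 134.3675]
proj [282.1167 161.451 ]
0.15369204579516832 ((0.5213388800621033, -0.16475145518779755), 0.011960196308791637)
guard z [ 0.52420921 -0.15604551  0.08764272] 1004 [0.08665727 0.08853465]
```

View pics/f.png

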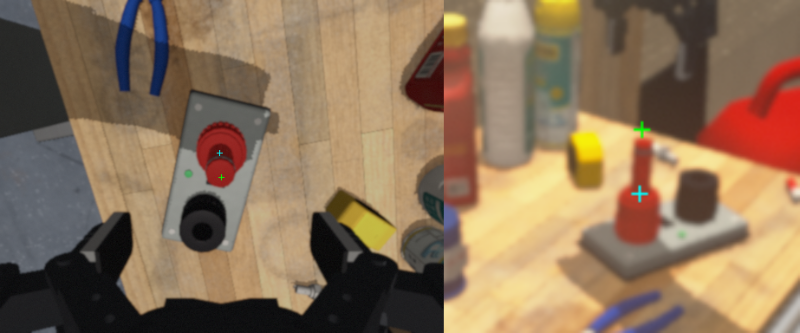

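The probe stands upright in the red terminal, at (220,155) in the wrist view. Its handle top is at z 0.1537 (0.153 expected) and its guard top at 0.0876 (0.088 expected). The black terminal is empty and the gripper is clear, so I'm handing in.

```bash
python3 -c "
from cell import ctrl
print(ctrl.hand_in())"
```

```text
the job is handed in; nothing more can be done
None
```

The red probe is plugged upright into the red terminal with its guard down on the rim, the black probe is still in the holder, and the job was handed in at about 14.5 s; no verdict came back.

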